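Paint pots in order of shade

ROBOT

A 6-joint arm with a two-finger parallel gripper is mounted at the origin on the work surface. World frame = base frame: x ahead of the robot, y to its left, z up, the work surface at z = 0. Lengths are in m, angles in rad, forces in N, time in s.
With the tool pointing down it reaches from about 0.375 to 0.9 m from the base axis. Payload 3.1 kg.
Tool frame: the origin (TCP) lies midway between the tips of the shut fingers; the grasp point (between the pads) lies 19 mm behind it (manip.hold_point_z is the distance from the TCP to the grasp point, in m); x points along the fingers, y is the direction in which the jaws open and shut, and the axes are right-handed (so a half turn about x gives the same grasp; the last joint's range is limited). The gripper opens to 85 mm and grips with 20 to 120 N. Pads are 22 mm wide; open, the fingers measure 114 mm over their backs; the gripper's body (76 mm by 85 mm) begins 54 mm behind the grasp point. The pads swing forward as they close: fully open they stand 13 mm farther back than shut.
Start: joints at [-1.333, 0.527, 1.433, -0, 1.181, -0.178], TCP at [0.253, -0.571, 0.231] pointing down, gripper open.
Joint ranges: [-3.08, 3.08], [-0.75, 2.2], [0.22, 2.44], [-1.43, 4.57], [0, 2.65], [-2.85, 2.85]. Speed limits (rad/s): [2.79, 2.79, 3.14, 3.14, 3.14, 3.14].

INTERFACE

Orientations are given as a unit quaternion [x, y, z, w].
In Python, from station import manip, snapshot gives the robot as it stands.
- The arm moves only by the shell command python3 -m crank 'ROWS' [FORCE]. ROWS is JSON, a list of rows, each a list of 5 numbers: the finger opening in m, from 0 to 0.0854, then the shift along the tool's x, y, z in m, then the turn about the tool's x in rad. In form: [[grip, tx, ty, tz, yaw], ...]. A call has 1 to 5 rows; each row shifts and turns the commanded pose from where the row before left it, along the tool's axes as they then stand; what a row does not reach is not made up. A row lasts 1/10 s, in which the tool goes at most 50 mm and 8.59 degrees, less where a joint would pass 70% of its speed; a pose out of reach is approached as far as the arm can. A call is refused whole if a number of a shift passes 0.05 or a number of a turn 0.15, either way. A call with a gripper value outside its range is refused whole. The fingers move at their own pace and stop on an object; FORCE is the grip in N (left out, the last holds). Time passes only in rows, so rows that do not move let the fingers close. It gives the time, the measured TCP pose, the force and the opening at its end, in the units of the state.
- manip.sense(): the state, without advancing time (a new reading comes with each control period).
- snapshot(name): name is "scene" or "top"; returns a dict with "image" (420x560x3 uint8, blue, green, red), "range_z" (420x560 float32, m along the optical axis (not along the pixel's ray), 0 where there is no reading), "vertical_fov" (degrees; the focal length in pixels is half the picture's height over the tangent of half this angle, whatever the lens; pixels are square), "cx", "cy" (the principal point, pixels), "distortion" ([k1, k2, p1, p2, k3] as OpenCV has them; the pictures are not rectified), "extrinsics" (4x4, takes a point from world to camera coordinates). Camera axes: x right, y up, looking along -z (the intrinsics and any distortion apply to the point x, -y, -z); pixel columns grow to the right and rows downward; lengths in m; the calibration is good to about 2 mm. A picture is of the moment at which its call begins.
- manip.sign_off(): hands the job in, once; it reports no verdict.
The state is a dict: "t": time; "q": joint angles; "qd": joint speeds; "tau": joint torques, N m; "tcp_pos": TCP position; "tool_rot": TCP orientation; "force": force on the tool from outside, world axes, zero at the start; "ft_torque": the same for the moment, N m; "finger_gap": opening from 0.0 (shut) to 1.0 (fully open).
Only numpy, scipy, OpenCV 4.12 (cv2) and the standard library are available. Lean on these libraries where they do the work, as an engineer would, in place of code of your own. Each camera call takes 0.05 s, during which the arm holds its last target.

TASK

In the paper-marbling studio, line the four blue paint pots up by shade on the wooden board, one centred on each round mark, upright: the darkest next to the black tile, then getting lighter step by step to the palest next to the white tile. Set each pot down gently rather than dropping it, do not tip any over, and leave the red and yellow pots where they stand.

Things in the scene. Friction and masses are not known exactly. Their poses are not given: they have to be found in the camera images.
- pot_navy: Very dark navy-blue (darkest of the four) paint pot with its lid on, loose: upright round cylinder, diameter 44 mm, height 62 mm, body and lid both in this colour with a thin white groove 50 to 53 mm up (diameter 41 mm); about 0.12 kg. Origin at the centre of the underside, z up; its yaw means nothing.
- pot_blue: Strong mid-blue (second darkest) paint pot with its lid on, loose: upright round cylinder, diameter 44 mm, height 62 mm, body and lid both in this colour with a thin white groove 50 to 53 mm up (diameter 41 mm); about 0.12 kg. Origin at the centre of the underside, z up; its yaw means nothing.
- pot_sky: Light sky-blue (third) paint pot with its lid on, loose: upright round cylinder, diameter 44 mm, height 62 mm, body and lid both in this colour with a thin white groove 50 to 53 mm up (diameter 41 mm); about 0.12 kg. Origin at the centre of the underside, z up; its yaw means nothing.
- pot_pale: Very pale, nearly white blue (lightest) paint pot with its lid on, loose: upright round cylinder, diameter 44 mm, height 62 mm, body and lid both in this colour with a thin white groove 50 to 53 mm up (diameter 41 mm); about 0.12 kg. Origin at the centre of the underside, z up; its yaw means nothing.
- pot_red: Red (leave it where it stands) paint pot with its lid on, loose: upright round cylinder, diameter 44 mm, height 62 mm, body and lid both in this colour with a thin white groove 50 to 53 mm up (diameter 41 mm); about 0.12 kg. Origin at the centre of the underside, z up; its yaw means nothing.
- pot_yellow: Yellow (leave it where it stands) paint pot with its lid on, loose: upright round cylinder, diameter 44 mm, height 62 mm, body and lid both in this colour with a thin white groove 50 to 53 mm up (diameter 41 mm); about 0.12 kg. Origin at the centre of the underside, z up; its yaw means nothing.
- board: Fixed flat board of pale wood, 400 mm long (its x axis) by 90 mm wide (its y axis) and 12 mm thick, lying on the table; origin at the centre of its underside, top face at z = 12 mm. Four round marks (grey discs 48 mm across with a white rim, painted on, flat) in a row along its middle line at x = -108, -36, +36 and +108 mm, y = 0. At each end lies a tile, x = -172 and +172 mm.
- tile_dark: Black tile fixed on one end of the board's row: 30 mm along the row, 60 mm across, 6 mm thick; origin at the centre of its underside, on the board's top. It can be at either end and marks the dark end: the mark next to it (64 mm away, centre to centre) is for the darkest pot; the further marks follow at 136, 208 and 280 mm from it.
- tile_light: White tile of the same size fixed on the other end of the row, marking the light end.
Things that resemble listed ones, but are neither listed nor needed, are in the scene too. Leave any green look-alike of the pot_sky alone.

How it is judged:
By the outcome, as a careful person would: the job done as asked, in the order asked, and still so for the second after the job is handed in, with the robot touching nothing.
It also fails if it takes over 133 s, if anything falls off the work surface, if the arm or the gripper's body presses on something with over 40 N, if the wrist force passes 120 N, or if a joint passes its speed limit or range.

## Working session

There is one attempt and no reset: what is moved stays moved. The work goes in short steps, Python scripts to look and compute and a shell command to move; the robot and the scene stay as the last step left them, time stands still between calls to the robot, and variables do not carry over. Pictures are saved under pics/ and viewed, and the job is handed in when it is done.

```bash
mkdir -p pics; ls
python3 - <<'E'
from station import manip, snapshot
import cv2, numpy as np, pickle
print(manip.sense(), manip.hold_point_z)
for n in ("scene","top"):
    s=snapshot(n); cv2.imwrite(f"pics/{n}0.png",s["image"]); pickle.dump(s,open(f"{n}0.pkl","wb"))
    print(n,s["vertical_fov"],s["cx"],s["cy"],s["distortion"],s["extrinsics"])
E
```

```text
pics
{'t': 0.0, 'q': array([-1.33250483e+00,  5.28511113e-01,  1.43393179e+00,  1.06906916e-06,
        1.18137585e+00, -1.78478213e-01]), 'qd': array([-0.00090801,  0.00087641, -0.00115566,  0.00078329, -0.00079261,
        0.00116358]), 'tau': array([-1.60783533e-03, -4.42356598e+01, -1.78025025e+01, -1.62680817e-04,
        8.61409237e-03, -9.91284878e-06]), 'tcp_pos': array([ 0.25287078, -0.5707654 ,  0.23029662]), 'tool_rot': array([-0.69178588, -0.1470727 ,  0.69183225, -0.14549929]), 'force': array([0.70817433, 0.72586899, 1.12566973]), 'ft_torque': array([ 0.03814834,  0.03819726, -0.02474232]), 'finger_gap': 0.9986842795829158} 0.0187
scene 48.591664546555556 283.30917183068124 207.4651595702459 [-0.05286275  0.          0.          0.          0.        ] [[ 0.63607038  0.7715415   0.01175552 -0.29279516]
 [-0.4322877   0.34368228  0.8336725   0.20420962]
 [ 0.63917276 -0.53535615  0.55213402 -1.23741334]
 [ 0.          0.          0.          1.        ]]
top 56.91860085277833 275.9282783885259 208.904443314461 [-0.04119539  0.          0.          0.          0.        ] [[ 0.02334291 -0.99972072  0.00368573 -0.03975601]
 [ 0.99512666  0.02358862  0.09574183 -0.51261602]
 [-0.09580204  0.00143288  0.99539938 -0.85860978]
 [ 0.          0.          0.          1.        ]]
```

View pics/scene0.png

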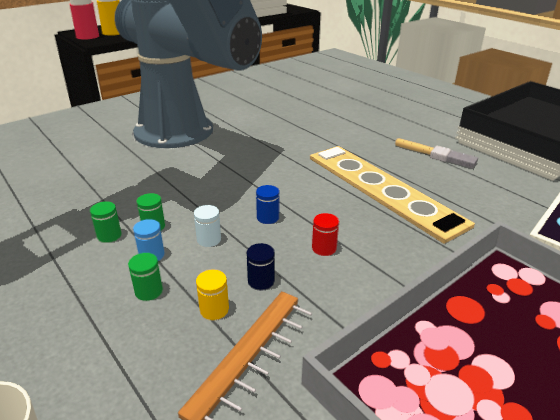

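View pics/top0.png

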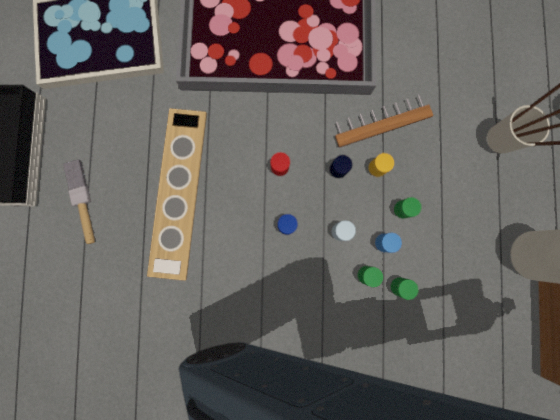

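The top view shows these pots: navy (341,166), mid-blue (287,224), sky (389,242) and pale (344,230). Red is at (280,163), yellow at (382,164), and the greens are at (409,207), (371,275) and (405,288). The black tile is at the board's far end (186,120) and the white tile at the near end (167,267). The blue shades could be confused with each other, so I'll enlarge a crop and measure.

```bash
cat > h.py <<'E'
import numpy as np, cv2, pickle
from scipy.optimize import least_squares
def cloud(s):
    h,w=s["range_z"].shape; f=h/2/np.tan(np.radians(s["vertical_fov"]/2))
    K=np.array([[f,0,s["cx"]],[0,f,s["cy"]],[0,0,1.]])
    u,v=np.meshgrid(np.arange(w),np.arange(h))
    p=cv2.undistortPoints(np.stack([u,v],-1).reshape(-1,1,2).astype(float),K,np.array(s["distortion"])).reshape(h,w,2)
    z=s["range_z"]; P=np.stack([p[...,0]*z,-p[...,1]*z,-z],-1)
    E=s["extrinsics"]; return (P-E[:3,3])@E[:3,:3], K   # R^T (P-t)
def pix2plane(s,uv,zw):
    _,K=cloud(s); p=cv2.undistortPoints(np.array(uv,float).reshape(-1,1,2),K,np.array(s["distortion"])).reshape(-1,2)
    E=s["extrinsics"]; d=np.c_[p[:,0],-p[:,1],-np.ones(len(p))]@E[:3,:3]; c=-E[:3,:3].T@E[:3,3]
    return c+d*((zw-c[2])/d[:,2])[:,None]
def topfit(W,uv,zt=0.062,r=14):
    u,v=uv; S=W[v-r:v+r+1,u-r:u+r+1].reshape(-1,3)
    S=S[(abs(S[:,2]-zt)<0.008)]
    (c,rad)=cv2.minEnclosingCircle(S[:,:2].astype(np.float32))
    return np.array(c),rad,np.median(S[:,2]),len(S),S[:,:2].mean(0)
E
python3 - <<'E'
from h import *
s=pickle.load(open("top0.pkl","rb")); W,K=cloud(s)
P=dict(navy=(341,166),blue=(287,224),sky=(389,242),pale=(344,230),red=(280,163),yellow=(382,164),g1=(409,207),g2=(371,275),g3=(405,288))
for n,p in P.items():
    print(n,*[np.round(x,4) for x in topfit(W,p)], s["image"][p[1],p[0]])
im=s["image"]
a=cv2.resize(im[140:310,250:440],None,fx=4,fy=4,interpolation=cv2.INTER_CUBIC); cv2.imwrite("pics/pots.png",a[:600])
b=cv2.resize(im[100:290,130:220],None,fx=3,fy=3,interpolation=cv2.INTER_CUBIC); cv2.imwrite("pics/board.png",b)
for n,m in dict(m1=(182,147),m2=(178.5,178),m3=(174.5,208),m4=(171,238.5),dark=(186,120),light=(167,267)).items():
    print(n,pix2plane(s,m,0.012 if n[0]=='m' else 0.018).round(4))
S=pickle.load(open("scene0.pkl","rb")); W2,_=cloud(S)
cv2.imwrite("pics/spots.png",cv2.resize(S["image"][170:330,80:360],None,fx=2.8,fy=2.8,interpolation=cv2.INTER_CUBIC))
E
```

```text
navy [ 0.614  -0.1715] 0.0217 0.0609 295 [ 0.6135 -0.1711] [47 25 22]
blue [ 0.4793 -0.052 ] 0.0221 0.0611 311 [ 0.4789 -0.052 ] [143  69  36]
sky [ 0.4437 -0.2806] 0.0222 0.0611 324 [ 0.4435 -0.2801] [184 145  95]
pale [ 0.4679 -0.1787] 0.0219 0.0609 318 [ 0.4677 -0.1783] [198 195 186]
red [ 0.6165 -0.0334] 0.022 0.061 302 [ 0.6164 -0.0329] [ 46  43 176]
yellow [ 0.6192 -0.2661] 0.0227 0.0608 308 [ 0.6181 -0.2647] [ 60 166 203]
g1 [ 0.5232 -0.3263] 0.0227 0.061 319 [ 0.5228 -0.3248] [ 75 137  60]
g2 [ 0.3684 -0.24  ] 0.0222 0.0611 328 [ 0.3682 -0.2394] [ 85 145  73]
g3 [ 0.3428 -0.3168] 0.0218 0.0609 322 [ 0.343 -0.316] [ 78 140  64]
m1 [[0.6558 0.1969 0.012 ]]
m2 [[0.5817 0.2014 0.012 ]]
m3 [[0.5112 0.2073 0.012 ]]
m4 [[0.4405 0.2121 0.012 ]]
dark [[0.7195 0.1892 0.018 ]]
light [[0.3756 0.2166 0.018 ]]
```

```bash
python3 -c "
import numpy as np
from scipy.spatial.transform import Rotation as R
print(R.from_quat([-0.69178588, -0.1470727 ,  0.69183225, -0.14549929]).as_matrix().round(3))"
```

```text
[[-0.001  0.405 -0.914]
 [ 0.002 -0.914 -0.405]
 [-1.    -0.002 -0.   ]]
```

View pics/pots.png

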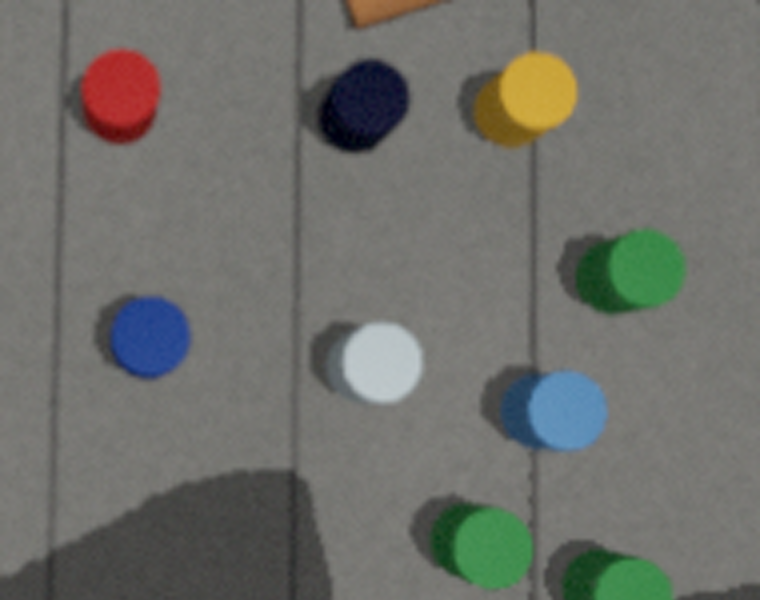

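View pics/board.png

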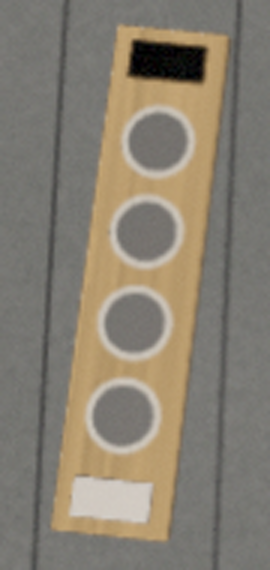

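View pics/spots.png

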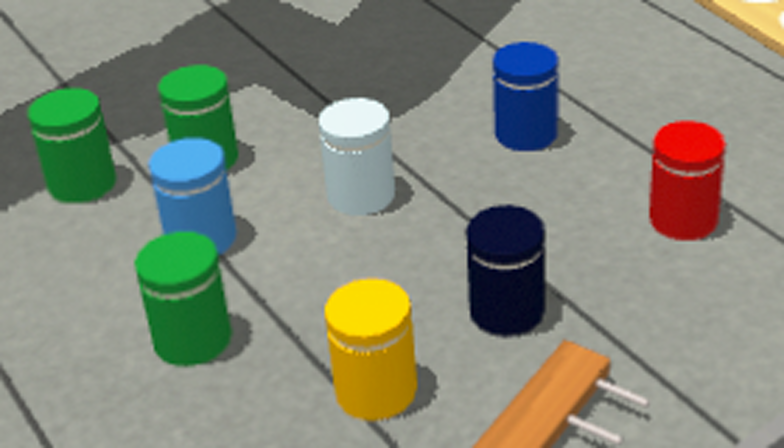

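The crops confirm the shades. In the enlarged top crop they are navy (365,105), blue (150,337), sky (567,410, clearly blue, with greens around it) and pale (382,362). Next I'll refine the marks, cross-check with the scene camera and check for tall obstacles.

Run:
```python
from h import *
from station import manip
s=pickle.load(open("top0.pkl","rb")); W,K=cloud(s)
S=pickle.load(open("scene0.pkl","rb")); W2,_=cloud(S)
c=np.array([(158,142),(147,232),(135,323),(123,415)],float); uv=(c+.5)/3-.5+[130,100]
def fit(M):
    d=np.array([-108,-36,36,108])/1000.
    M=M[:,:2]; u=(d@M)/(d@d); ang=np.arctan2(*u[::-1]); e=u/np.linalg.norm(u)
    print("len ratio",np.linalg.norm(u),"ang",ang); return M.mean(0)+d[:,None]*e
print(fit(pix2plane(s,uv,.012)).round(4))
uv2=np.array([(423,208),(396,192),(371,178),(349,165)],float)
print("scene",fit(pix2plane(S,uv2,.012)).round(4))
for n,p in dict(navy=(341,166),blue=(287,224),sky=(389,242),pale=(344,230)).items():
    pass
# scene-cam cloud: top faces z in .058-.066, cluster
m=(W2[...,2]>.057)&(W2[...,2]<.067)&(W2[...,0]>.3)&(W2[...,0]<.68)&(W2[...,1]<.02)&(W2[...,1]>-.4)
n,L,st,_=cv2.connectedComponentsWithStats(m.astype(np.uint8))
for i in range(1,n):
    if st[i,4]>60:
        Q=W2[L==i]; cc,r=cv2.minEnclosingCircle(Q[:,:2].astype(np.float32)); print(np.round(cc,4),round(r,4),st[i,4],np.median(S["image"][L==i],0))
# tall
m=(W[...,2]>.09); 
for v in range(0,420,30):
  print(' '.join('%3d'%(W[v,u,2]*100) for u in range(0,560,30)))
print("beige",W[255,545],"comb end",W[140,340],"jar",W[125,535],W[110,545])
```

```text
len ratio 0.99464099064678 ang 3.0627953205751695
[[0.6562 0.1958]
 [0.5845 0.2015]
 [0.5127 0.2071]
 [0.4409 0.2128]]
len ratio 1.0024204182358971 ang 3.07834990036521
scene [[0.6548 0.1983]
 [0.583  0.2028]
 [0.5111 0.2074]
 [0.4393 0.2119]]
[ 0.4772 -0.0537] 0.0236 273 [176.  65.   7.]
[ 0.367  -0.2399] 0.0229 290 [ 64. 177.  29.]
[ 0.3411 -0.3171] 0.0237 319 [ 63. 177.  29.]
[ 0.4661 -0.1816] 0.0238 331 [247. 246. 233.]
[ 0.6154 -0.0343] 0.0224 349 [  2.  10. 236.]
[ 0.4417 -0.2809] 0.0231 367 [239. 176.  82.]
[ 0.6127 -0.173 ] 0.0226 457 [52. 15. 10.]
[ 0.5212 -0.327 ] 0.023 480 [ 63. 177.  29.]
[ 0.6193 -0.2668] 0.0225 565 [  0. 221. 252.]
  0   0   3   3   3   3   0   1   1   1   1   1   1   0   0   0   0   0   0
  0   0   3   2   3   3   5   0   1   0   1   1   1   0   0   0   0   0   0
  0   0   3   2   3   3   5   1   1   1   1   1   1   0   0   0   0   0   0
  7   6   0   0   0   0   0   0   0   1   1   1   2   0   0   0   0   0   0
  4   5   0   0   0   0   1   0   0   0   0   0   0   1   1   0   0  10  10
  5   4   0   0   0   0   1   0   0   0  90   0   0   0   0   0   0   3   0
  5   4   0   0   0   0   1   0   0   0   0   0   0   0   0   0   0   0   0
  0   0   0   0   0   0   1   0   0   0   0   0   0   0   6   0   0   0   0
  0   0   0   1   0   0   1   0   0   0   0   0   0   6   0   0   0   0   9
  0   0   0   0   0   1   1   0   0   0   0   0   2   0   0   0   0   0   9
  0   0   0   0   0   0   0   0   0   0   0   0   0   0   0   0   0   0   0
  0   0   0   0   0   0   0   0   0   0   0   0   0   0   0   0   0   0   0
  0   0   0   0   0   0   0  31  34  38  40   0   0   0   0   0   0   0   0
  0   0   0   0  90   0   0  40  45  48  50  52  54  55  56   0   0   0   0
beige [ 0.42206835 -0.58329111  0.12025007] comb end [ 0.68006776 -0.17420568  0.01724067] jar [ 0.71222866 -0.60641114  0.07416782] [ 0.7771819  -0.68692667 -0.00097568]
```

Run:
```python
import cv2,pickle
S=pickle.load(open("scene0.pkl","rb"))
cv2.imwrite("pics/sboard.png",cv2.resize(S["image"][140:245,300:480],None,fx=4,fy=4,interpolation=cv2.INTER_CUBIC))
```

```text
(no output)
```

View pics/sboard.png

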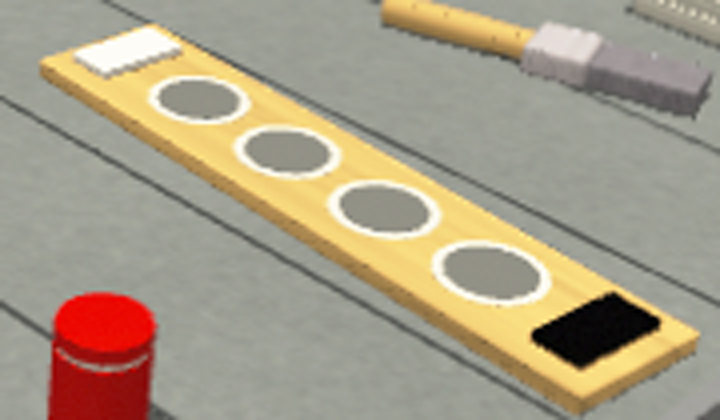

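Both cameras agree to within about 2 mm. Averaged positions, x then y:

| Item | x (m) | y (m) |
|---|---|---|
| Navy pot | 0.6135 | -0.172 |
| Blue pot | 0.478 | -0.053 |
| Sky pot | 0.443 | -0.281 |
| Pale pot | 0.467 | -0.180 |
| Mark 1 (dark end) | 0.655 | 0.197 |
| Mark 2 | 0.5835 | 0.202 |
| Mark 3 | 0.512 | 0.207 |
| Mark 4 (light end) | 0.440 | 0.212 |

I'll turn the jaws to lie along world y, which clears the neighbouring pots, and go to navy first.

```bash
python3 -m crank '[[0.085,0,0,0,0.139],[0.085,0,0,0,0.139],[0.085,0,0,0,0.139],[0.085,0,-0.033,-0.03,0],[0.085,0,-0.033,-0.03,0]]' 40
python3 -m crank '[[0.085,0,-0.033,-0.03,0],[0.085,0,-0.033,-0.03,0],[0.085,0,-0.033,-0.03,0],[0.085,0,-0.033,-0.03,0],[0.085,0,-0.033,-0.03,0]]'
python3 -c "
from station import manip
print(manip.sense())"
```

```text
t: 0.6
tcp_pos: [0.3128, -0.5053, 0.2306]
tool_rot: [-0.707, 0.001, 0.707, 0.002]
force: [1.0, 0.2, -0.1]
finger_gap: 0.996
t: 1.1
tcp_pos: [0.4639, -0.3388, 0.231]
tool_rot: [-0.707, -0.0, 0.707, 0.0]
force: [-0.5, -1.1, 0.2]
finger_gap: 0.993
{'t': 1.1, 'q': array([-8.25289190e-01,  4.59985173e-01,  1.56180390e+00,  4.06804335e-05,
        1.12059695e+00,  7.45858166e-01]), 'qd': array([ 7.87750548e-01,  4.68500016e-02, -8.72985699e-02,  1.74672977e-04,
        2.81741138e-02,  7.79766524e-01]), 'tau': array([-2.92571336e+00, -4.12187684e+01, -1.59724903e+01, -8.49913631e-03,
        1.31217632e-01, -5.20884711e-01]), 'tcp_pos': array([ 0.46388127, -0.33879998,  0.23096508]), 'tool_rot': array([-7.06925914e-01, -8.44738938e-05,  7.07287513e-01,  3.45216534e-04]), 'force': array([-0.54546755, -1.10979508,  0.21622663]), 'ft_torque': array([-0.02061688, -0.00727033,  0.02206938]), 'finger_gap': 0.9927758881325583}
```

```bash
python3 -m crank '[[0.085,0.01,-0.033,-0.03,0],[0.085,0.02,-0.033,-0.03,0],[0.085,0.02,-0.033,-0.03,0],[0.085,0.02,-0.033,-0.03,0],[0.085,0.01,-0.033,-0.03,0]]'
python3 -m crank '[[0.085,0,0,0,0],[0.085,0,0,0,0]]'
```

```text
t: 1.6
tcp_pos: [0.6128, -0.1734, 0.1489]
tool_rot: [-0.706, -0.001, 0.708, 0.001]
force: [-0.6, -0.3, 0.0]
finger_gap: 0.996
t: 1.8
tcp_pos: [0.613, -0.1743, 0.1503]
tool_rot: [-0.706, -0.001, 0.708, -0.001]
force: [-0.2, -0.5, -0.0]
finger_gap: 0.999
```

```bash
python3 -m crank '[[0.085,0.03,-0.002,0,0],[0.085,0.03,0,0,0],[0.085,0.03,0,0,0],[0.085,0.03,0,0,0],[0.085,0.017,0,0,0]]'
python3 -m crank '[[0.085,0,0,0,0],[0.044,0,0,0,0],[0.044,0,0,0,0],[0.03,0,0,0,0],[0.03,0,0,0,0]]' 40
python3 -m crank '[[0.03,0,0,0,0],[0.03,0,0,0,0],[0.03,0,0,0,0]]'
```

```text
t: 2.3
tcp_pos: [0.6111, -0.1747, 0.0125]
tool_rot: [-0.706, 0.0, 0.708, 0.001]
force: [0.7, -0.2, -0.1]
finger_gap: 0.998
t: 2.8
tcp_pos: [0.6143, -0.1741, 0.0162]
tool_rot: [0.708, -0.001, -0.706, 0.001]
force: [-0.3, 0.5, 5.3]
finger_gap: 0.508
t: 3.1
tcp_pos: [0.6143, -0.1741, 0.0163]
tool_rot: [0.708, -0.001, -0.706, 0.001]
force: [-0.2, -0.5, 6.8]
finger_gap: 0.505
```

```bash
python3 -m crank '[[0.03,-0.01,0,0,0],[0.03,-0.025,0,0,0],[0.03,-0.03,0,0,0],[0.03,-0.03,0,0,0],[0.03,-0.03,0,0,0]]'
python3 -m crank '[[0.03,-0.01,-0.02,-0.002,0],[0.03,0,-0.03,-0.004,0],[0.03,0,-0.035,-0.004,0],[0.03,0,-0.035,-0.004,0],[0.03,0,-0.035,-0.004,0]]'
python3 -m crank '[[0.03,0,-0.035,-0.004,0],[0.03,0,-0.035,-0.004,0],[0.03,0,-0.035,-0.004,0],[0.03,0,-0.035,-0.004,0],[0.03,0,-0.03,-0.004,0]]'
python3 -m crank '[[0.03,0,-0.02,-0.001,0],[0.03,0,-0.015,0,0],[0.03,0,0,0,0],[0.03,0,0,0,0]]'
```

```text
t: 3.6
tcp_pos: [0.6126, -0.1732, 0.1406]
tool_rot: [-0.707, -0.0, 0.707, 0.0]
force: [0.9, 0.4, -1.4]
finger_gap: 0.508
t: 4.1
tcp_pos: [0.6307, -0.0171, 0.1497]
tool_rot: [-0.707, 0.0, 0.707, 0.0]
force: [0.5, -0.0, -2.1]
finger_gap: 0.508
t: 4.6
tcp_pos: [0.6505, 0.1536, 0.1496]
tool_rot: [-0.707, -0.0, 0.707, -0.0]
force: [0.5, 0.1, -1.3]
finger_gap: 0.502
t: 5.0
tcp_pos: [0.6519, 0.1857, 0.1492]
tool_rot: [-0.707, 0.0, 0.707, -0.0]
force: [0.4, -0.0, -1.7]
finger_gap: 0.507
```

```bash
python3 -m crank '[[0.03,0.02,-0.011,-0.003,0],[0.03,0.03,0,0,0],[0.03,0.03,0,0,0],[0.03,0.01,0,0,0],[0.03,0,0,0,0]]'
cat > look.py <<'E'
import sys; from h import *; from station import manip, snapshot
tag=sys.argv[1]
for n in ("scene","top"):
    s=snapshot(n); pickle.dump(s,open(f"{n}_{tag}.pkl","wb")); cv2.imwrite(f"pics/{n}_{tag}.png",s["image"])
s0=manip.sense(); print(s0["tcp_pos"].round(4), s0["force"].round(1), s0["finger_gap"])
E
python3 look.py n1
```

```text
t: 5.5
tcp_pos: [0.654, 0.1958, 0.0575]
tool_rot: [-0.706, 0.001, 0.709, 0.0]
force: [-0.4, 0.5, -1.2]
finger_gap: 0.507
[0.6563 0.1967 0.0604] [ 0.3  0.4 -0.6] 0.5026610982410731
```

View pics/scene_n1.png

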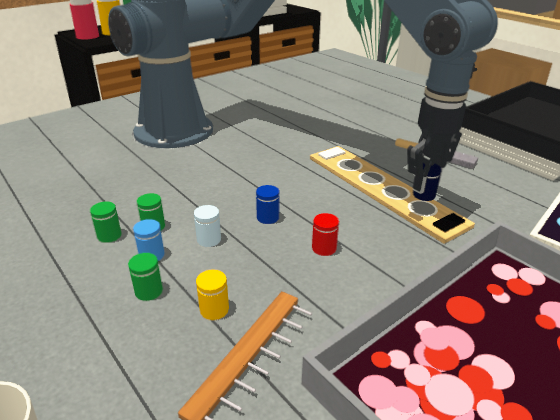

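View pics/top_n1.png

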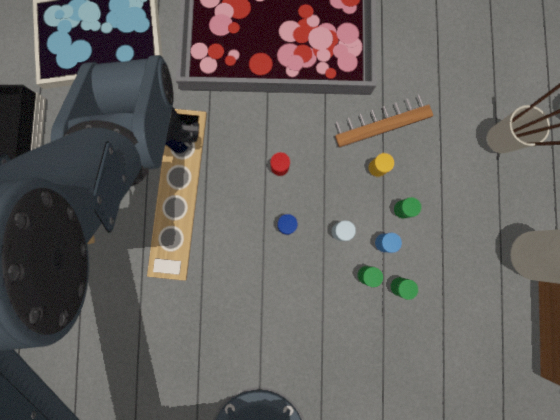

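```bash
python3 -m crank '[[0.03,0.012,0,0,0],[0.03,0.01,0,0,0],[0.03,0.005,0,0,0],[0.03,0,0,0,0]]'
python3 -m crank '[[0.03,0.002,0,0,0],[0.03,0.001,0,0,0],[0.03,0.001,0,0,0],[0.03,0,0,0,0]]'
```

```text
t: 6.0
tcp_pos: [0.6542, 0.1974, 0.0311]
tool_rot: [-0.706, 0.0, 0.708, -0.0]
force: [-0.2, -0.4, -2.1]
finger_gap: 0.505
t: 6.4
tcp_pos: [0.6554, 0.1975, 0.0284]
tool_rot: [0.707, -0.0, -0.707, -0.0]
force: [0.7, 0.8, -2.2]
finger_gap: 0.505
```

```bash
python3 -m crank '[[0.03,0.001,0,0,0],[0.03,0.001,0,0,0],[0.03,0,0,0,0]]'
```

```text
t: 6.7
tcp_pos: [0.6554, 0.1975, 0.0283]
tool_rot: [0.707, -0.0, -0.707, 0.0]
force: [-3.0, -0.3, 7.5]
finger_gap: 0.51
```

```bash
python3 -m crank '[[0.05,0,0,0,0],[0.055,0,0,0,0],[0.07,0,0,0,0],[0.08,0,0,0,0],[0.08,0,0,0,0]]'
python3 -m crank '[[0.08,-0.01,0,0,0],[0.08,-0.03,0,0,0],[0.08,-0.04,0,0,0],[0.08,-0.04,0,0,0],[0.08,0,0.04,0.025,0]]'
python3 -m crank '[[0.08,0,0.04,0.026,0],[0.08,0,0.04,0.026,0],[0.08,0,0.04,0.026,0],[0.08,0,0.04,0.026,0],[0.08,0,0.04,0.026,0]]'
python3 look.py n2
```

```text
t: 7.2
tcp_pos: [0.6552, 0.1974, 0.0261]
tool_rot: [-0.707, 0.0, 0.707, 0.0]
force: [-0.6, -0.5, 0.4]
finger_gap: 0.936
t: 7.7
tcp_pos: [0.6384, 0.1612, 0.1544]
tool_rot: [0.715, 0.003, -0.7, 0.0]
force: [1.7, -1.6, -0.5]
finger_gap: 0.938
t: 8.2
tcp_pos: [0.4994, -0.0439, 0.1473]
tool_rot: [0.708, -0.0, -0.707, 0.0]
force: [1.0, -1.5, 0.4]
finger_gap: 0.941
[ 0.4971 -0.0461  0.1469] [0.2 0.3 0.2] 0.9396952539442804
```

Run:
```python
from h import *
s=pickle.load(open("top_n2.pkl","rb"))
S=pickle.load(open("scene_n2.pkl","rb"))
for n,q in (("top",s),("scene",S)):
    W,_=cloud(q); m=(abs(W[...,2]-.074)<.006)&(W[...,0]>.6)&(W[...,0]<.7)&(W[...,1]>.15)&(W[...,1]<.25)
    Q=W[m]; print(n,len(Q), cv2.minEnclosingCircle(Q[:,:2].astype(np.float32)) if len(Q) else 0)
a=cv2.resize(s["image"][100:290,130:330],None,fx=3,fy=3,interpolation=cv2.INTER_CUBIC); cv2.imwrite("pics/b2.png",a)
```

```text
top 310 ((0.6545397043228149, 0.1966632604598999), 0.02258189581334591)
scene 270 ((0.6538881063461304, 0.19712287187576294), 0.02347283810377121)
```

View pics/b2.png

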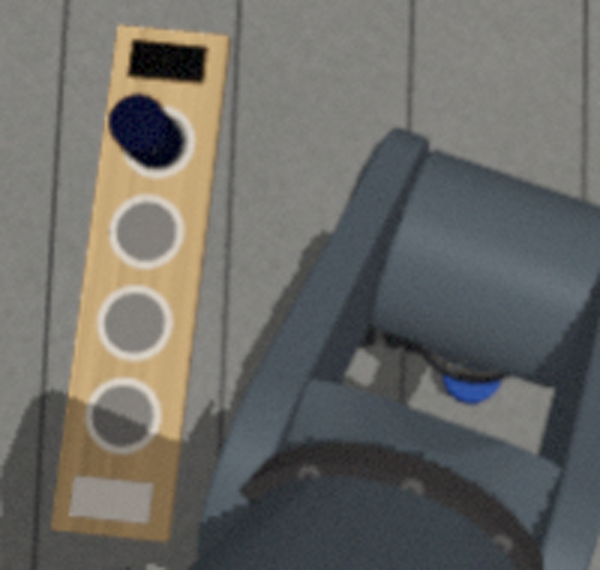

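Navy stands on the mark next to the black tile, within about 1.5 mm. Next is mid-blue.

```bash
python3 -m crank '[[0.085,0,0.007,0.019,0],[0.085,0.03,0,0,0],[0.085,0.03,0,0,0],[0.085,0.03,0,0,0],[0.085,0.02,0,0,0]]'
python3 -m crank '[[0.085,0.02,0,0,0],[0.085,0,0,0,0]]'
```

```text
t: 8.8
tcp_pos: [0.4816, -0.0491, 0.0352]
tool_rot: [0.707, 0.0, -0.707, -0.0]
force: [-0.2, -0.7, 0.4]
finger_gap: 0.996
t: 9.0
tcp_pos: [0.4807, -0.0488, 0.0147]
tool_rot: [-0.706, -0.0, 0.708, 0.0]
force: [-1.1, -0.3, -0.4]
finger_gap: 0.993
```

```bash
python3 -m crank '[[0.085,0,0.004,0.003,0],[0.06,0,0,0,0],[0.044,0,0,0,0],[0.03,0,0,0,0],[0.03,0,0,0,0]]' 40
python3 -m crank '[[0.03,0,0,0,0],[0.03,0,0,0,0],[0.03,0,0,0,0]]'
```

```text
t: 9.5
tcp_pos: [0.4788, -0.0537, 0.0174]
tool_rot: [0.708, -0.0, -0.706, 0.0]
force: [-1.4, 0.5, 5.5]
finger_gap: 0.502
t: 9.8
tcp_pos: [0.4787, -0.0537, 0.0174]
tool_rot: [0.708, -0.0, -0.706, 0.0]
force: [-1.1, -0.1, 4.9]
finger_gap: 0.505
```

```bash
python3 -m crank '[[0.03,-0.01,0,0,0],[0.03,-0.025,0,0,0],[0.03,-0.03,0,0,0],[0.03,-0.03,0,0,0],[0.03,-0.03,0,0,0]]'
python3 -m crank '[[0.03,-0.01,-0.02,-0.008,0],[0.03,0,-0.03,-0.012,0],[0.03,0,-0.03,-0.012,0],[0.03,0,-0.03,-0.012,0],[0.03,0,-0.03,-0.012,0]]'
python3 -m crank '[[0.03,0,-0.03,-0.012,0],[0.03,0,-0.03,-0.012,0],[0.03,0,-0.025,-0.012,0],[0.03,0,-0.02,-0.01,0],[0.03,0,-0.01,-0.003,0]]'
python3 -m crank '[[0.03,0,0,0,0],[0.03,0,0,0,0]]'
```

```text
t: 10.3
tcp_pos: [0.4776, -0.0533, 0.143]
tool_rot: [-0.707, 0.0, 0.707, 0.0]
force: [0.0, -0.2, -2.0]
finger_gap: 0.508
t: 10.8
tcp_pos: [0.534, 0.0878, 0.1521]
tool_rot: [0.707, -0.0, -0.707, -0.0]
force: [0.7, -0.8, -1.2]
finger_gap: 0.504
t: 11.3
tcp_pos: [0.5837, 0.2033, 0.1519]
tool_rot: [0.708, 0.001, -0.707, 0.0]
force: [0.1, -0.3, -1.5]
finger_gap: 0.504
t: 11.5
tcp_pos: [0.5822, 0.2008, 0.1512]
tool_rot: [-0.707, 0.0, 0.708, -0.0]
force: [0.3, 0.3, -1.9]
finger_gap: 0.503
```

```bash
python3 -m crank '[[0.03,0.02,-0.001,-0.001,0],[0.03,0.03,0,0,0],[0.03,0.03,0,0,0],[0.03,0.02,0,0,0],[0.03,0.014,0,0,0]]'
python3 -m crank '[[0.03,0.003,0,0,0],[0.03,0.002,0,0,0],[0.03,0,0,0,0]]'
```

```text
t: 12.0
tcp_pos: [0.5828, 0.2008, 0.0358]
tool_rot: [-0.706, 0.001, 0.708, 0.0]
force: [-0.4, -0.6, -1.1]
finger_gap: 0.503
t: 12.3
tcp_pos: [0.5849, 0.2023, 0.0332]
tool_rot: [0.708, -0.0, -0.707, -0.0]
force: [0.4, -0.2, -1.1]
finger_gap: 0.506
```

```bash
python3 -m crank '[[0.03,0.002,0,0,0],[0.03,0.001,0,0,0],[0.03,0.001,0,0,0],[0.03,0,0,0,0]]'
python3 -m crank '[[0.03,0.001,0,0,0],[0.03,0,0,0,0]]'
```

```text
t: 12.7
tcp_pos: [0.5846, 0.2026, 0.0295]
tool_rot: [0.708, 0.0, -0.707, -0.0]
force: [-1.4, -0.9, 4.4]
finger_gap: 0.507
t: 12.9
tcp_pos: [0.5846, 0.2026, 0.0295]
tool_rot: [0.708, 0.0, -0.707, 0.0]
force: [-2.3, -0.7, 10.5]
finger_gap: 0.506
```

```bash
python3 -m crank '[[0.05,0,0,0,0],[0.055,0,0,0,0],[0.07,0,0,0,0],[0.08,0,0,0,0],[0.08,0,0,0,0]]'
python3 -m crank '[[0.08,-0.01,0,0,0],[0.08,-0.03,0,0,0],[0.08,-0.04,0,0,0],[0.08,-0.04,0,0,0],[0.08,0,0.04,0.012,0]]'
python3 -m crank '[[0.08,0,0.04,0.012,0],[0.08,0,0.04,0.012,0],[0.08,0,0.04,0.012,0],[0.08,0,0.04,0.012,0],[0.08,0,0.04,0.012,0]]'
python3 -m crank '[[0.08,0,0.04,0.012,0],[0.08,0,0.04,0.012,0],[0.08,0,0.04,0.012,0],[0.08,0,0.04,0.012,0],[0.08,0,0.04,0.012,0]]'
python3 look.py b1
```

```text
t: 13.4
tcp_pos: [0.5841, 0.2025, 0.027]
tool_rot: [-0.707, 0.0, 0.707, 0.0]
force: [0.2, 0.0, -0.4]
finger_gap: 0.937
t: 13.9
tcp_pos: [0.5784, 0.166, 0.1543]
tool_rot: [0.713, 0.003, -0.701, 0.001]
force: [0.8, -1.3, -0.5]
finger_gap: 0.939
t: 14.4
tcp_pos: [0.5117, -0.039, 0.1481]
tool_rot: [0.708, -0.0, -0.707, 0.0]
force: [0.3, -0.7, -0.1]
finger_gap: 0.938
t: 14.9
tcp_pos: [0.4516, -0.2392, 0.1481]
tool_rot: [0.707, -0.0, -0.707, 0.0]
force: [0.5, -0.5, -1.0]
finger_gap: 0.936
[ 0.4521 -0.2431  0.1483] [ 0.7  0.1 -0. ] 0.9391051880635567
```

```bash
cat > chk.py <<'E'
import sys; from h import *
for n in ("top","scene"):
    q=pickle.load(open(f"{n}_{sys.argv[1]}.pkl","rb")); W,_=cloud(q)
    for nm,(x,y),z in (("navy",(.655,.197),.074),("blue",(.5835,.202),.074),("sky",(.512,.207),.074),("pale",(.44,.212),.074),("sky0",(.443,-.281),.062),("pale0",(.467,-.18),.062),("red",(.616,-.034),.062),("yel",(.619,-.2665),.062),("g1",(.5222,-.3267),.062),("g2",(.3677,-.24),.062),("g3",(.342,-.317),.062)):
        m=(abs(W[...,2]-z)<.007)&(np.hypot(W[...,0]-x,W[...,1]-y)<.035); Q=W[m]
        if len(Q)>100: c,r=cv2.minEnclosingCircle(Q[:,:2].astype(np.float32)); print(n,nm,len(Q),np.round(c,4),round(r,4))
E
python3 chk.py b1
```

```text
top navy 315 [0.654  0.1968] 0.0222
top blue 309 [0.5831 0.2016] 0.0222
top pale0 315 [ 0.4682 -0.1789] 0.0223
top red 303 [ 0.6167 -0.0328] 0.022
top yel 302 [ 0.6191 -0.2653] 0.0222
top g2 102 [ 0.3714 -0.2327] 0.0199
scene navy 283 [0.6523 0.1957] 0.0236
scene blue 241 [0.5816 0.2007] 0.0233
scene sky0 388 [ 0.4414 -0.2822] 0.0233
scene pale0 356 [ 0.4658 -0.1797] 0.0234
scene red 375 [ 0.6159 -0.034 ] 0.0232
scene yel 595 [ 0.6191 -0.2665] 0.0223
scene g1 516 [ 0.522  -0.3271] 0.0228
scene g2 307 [ 0.368  -0.2393] 0.0229
scene g3 345 [ 0.3413 -0.3179] 0.0234
```

View pics/scene_b1.png

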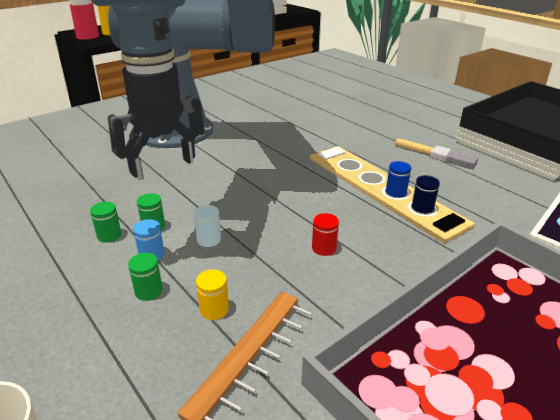

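Navy (426,190) and blue (399,178) are on their marks. I'll shift over sky, then check before descending.

```bash
python3 -m crank '[[0.085,0,0.038,0.009,0],[0.085,0,0,0,0],[0.085,0,0,0,0]]'
```

```text
t: 15.3
tcp_pos: [0.443, -0.2755, 0.1477]
tool_rot: [0.707, -0.0, -0.707, -0.001]
force: [-0.2, 0.1, -0.1]
finger_gap: 0.996
```

```bash
python3 -m crank '[[0.085,0,0.006,0,0],[0.085,0.03,0,0,0],[0.085,0.03,0,0,0],[0.085,0.03,0,0,0],[0.085,0.02,0,0,0]]'
python3 -m crank '[[0.085,0,0,0,0],[0.085,0,0,0,0]]'
```

```text
t: 15.8
tcp_pos: [0.4429, -0.2798, 0.0357]
tool_rot: [-0.707, -0.001, 0.708, 0.0]
force: [-0.7, 0.1, -0.7]
finger_gap: 0.996
t: 16.0
tcp_pos: [0.4434, -0.2808, 0.0374]
tool_rot: [-0.707, -0.001, 0.707, -0.0]
force: [-0.9, -0.3, -0.1]
finger_gap: 0.992
```

```bash
python3 -m crank '[[0.085,0.015,0,0,0],[0.085,0.007,0,0,0],[0.06,0,0,0,0],[0.044,0,0,0,0],[0.03,0,0,0,0]]' 40
python3 -m crank '[[0.03,0,0,0,0],[0.03,0,0,0,0],[0.03,0,0,0,0],[0.03,0,0,0,0]]'
```

```text
t: 16.5
tcp_pos: [0.4435, -0.2818, 0.0161]
tool_rot: [0.707, -0.0, -0.707, 0.0]
force: [-1.9, -1.1, 13.9]
finger_gap: 0.511
t: 16.9
tcp_pos: [0.4435, -0.2819, 0.0163]
tool_rot: [0.708, -0.0, -0.707, 0.0]
force: [0.5, 1.7, 5.8]
finger_gap: 0.509
```

```bash
python3 -m crank '[[0.03,-0.01,0,0,0],[0.03,-0.025,0,0,0],[0.03,-0.03,0,0,0],[0.03,-0.03,0,0,0],[0.03,-0.03,0,0,0]]'
python3 -m crank '[[0.03,-0.01,-0.02,-0.004,0],[0.03,0,-0.033,-0.004,0],[0.03,0,-0.033,-0.004,0],[0.03,0,-0.033,-0.005,0],[0.03,0,-0.033,-0.005,0]]'
python3 -m crank '[[0.03,0,-0.033,-0.005,0],[0.03,0,-0.033,-0.005,0],[0.03,0,-0.033,-0.005,0],[0.03,0,-0.033,-0.005,0],[0.03,0,-0.033,-0.005,0]]'
python3 -m crank '[[0.03,0,-0.033,-0.004,0],[0.03,0,-0.033,-0.004,0],[0.03,0,-0.033,-0.004,0],[0.03,0,-0.033,-0.004,0],[0.03,0,-0.025,-0.004,0]]'
python3 -m crank '[[0.03,0,-0.014,-0.001,0],[0.03,0,0,0,0],[0.03,0,0,0,0]]'
```

```text
t: 17.4
tcp_pos: [0.4426, -0.2811, 0.1417]
tool_rot: [-0.707, -0.0, 0.707, 0.0]
force: [-0.0, -0.5, -1.6]
finger_gap: 0.504
t: 17.9
tcp_pos: [0.4647, -0.1282, 0.1507]
tool_rot: [-0.707, 0.0, 0.707, 0.0]
force: [1.2, -1.1, -1.2]
finger_gap: 0.502
t: 18.4
tcp_pos: [0.4898, 0.0369, 0.1507]
tool_rot: [-0.707, 0.0, 0.707, 0.0]
force: [0.7, -0.1, -2.5]
finger_gap: 0.503
t: 18.9
tcp_pos: [0.5096, 0.1943, 0.1506]
tool_rot: [-0.707, -0.0, 0.707, -0.0]
force: [-0.6, -0.2, -1.2]
finger_gap: 0.507
t: 19.2
tcp_pos: [0.5106, 0.2058, 0.1502]
tool_rot: [-0.707, 0.0, 0.707, -0.0]
force: [-0.0, 0.2, -1.1]
finger_gap: 0.504
```

```bash
python3 -m crank '[[0.03,0.02,-0.001,-0.001,0],[0.03,0.03,0,0,0],[0.03,0.03,0,0,0],[0.03,0.02,0,0,0],[0.03,0.014,0,0,0]]'
python3 -m crank '[[0.03,0.002,0,0,0],[0.03,0.001,0,0,0],[0.03,0,0,0,0]]'
```

```text
t: 19.7
tcp_pos: [0.5114, 0.2057, 0.0349]
tool_rot: [-0.706, 0.001, 0.708, 0.0]
force: [-0.4, 1.2, -1.5]
finger_gap: 0.501
t: 20.0
tcp_pos: [0.513, 0.2073, 0.0342]
tool_rot: [0.708, -0.0, -0.706, -0.0]
force: [-0.4, 0.4, -0.9]
finger_gap: 0.506
```

```bash
python3 -m crank '[[0.03,0.002,0,0,0],[0.03,0.002,0,0,0],[0.03,0.001,0,0,0],[0.03,0,0,0,0]]'
python3 -m crank '[[0.03,0.001,0,0,0],[0.03,0.001,0,0,0],[0.03,0,0,0,0]]'
```

```text
t: 20.4
tcp_pos: [0.5122, 0.2076, 0.0284]
tool_rot: [0.707, -0.0, -0.707, -0.0]
force: [0.2, -0.2, -1.8]
finger_gap: 0.501
t: 20.7
tcp_pos: [0.5122, 0.2076, 0.0282]
tool_rot: [0.707, 0.0, -0.707, 0.0]
force: [-2.6, -0.9, 11.9]
finger_gap: 0.503
```

```bash
python3 -m crank '[[0.05,0,0,0,0],[0.055,0,0,0,0],[0.07,0,0,0,0],[0.08,0,0,0,0],[0.08,0,0,0,0]]'
python3 -m crank '[[0.08,-0.01,0,0,0],[0.08,-0.03,0,0,0],[0.08,-0.04,0,0,0],[0.08,-0.04,0,0,0],[0.08,0,0.04,0.004,0]]'
python3 -m crank '[[0.08,0,0.04,0.005,0],[0.08,0,0.04,0.005,0],[0.08,0,0.04,0.005,0],[0.08,0,0.04,0.005,0],[0.08,0,0.04,0.005,0]]'
python3 -m crank '[[0.08,0,0.04,0.005,0],[0.08,0,0.04,0.005,0],[0.08,0,0.04,0.005,0],[0.085,0,0.027,0.001,0],[0.085,0,0,0,0]]'
python3 look.py s1; python3 chk.py s1
```

```text
t: 21.2
tcp_pos: [0.5122, 0.2075, 0.0261]
tool_rot: [-0.707, 0.0, 0.707, 0.0]
force: [-0.3, 0.3, 0.8]
finger_gap: 0.943
t: 21.7
tcp_pos: [0.5132, 0.1708, 0.1524]
tool_rot: [0.712, 0.003, -0.702, 0.001]
force: [0.4, -1.8, 0.3]
finger_gap: 0.94
t: 22.2
tcp_pos: [0.4829, -0.034, 0.1471]
tool_rot: [0.707, -0.0, -0.707, 0.0]
force: [0.4, -0.2, 0.8]
finger_gap: 0.938
t: 22.7
tcp_pos: [0.468, -0.1835, 0.1472]
tool_rot: [0.708, -0.003, -0.706, -0.001]
force: [0.8, -0.2, -0.1]
finger_gap: 0.993
[ 0.4668 -0.1797  0.1467] [-0.   1.  -0.6] 0.9982389213205887
top navy 312 [0.6545 0.1969] 0.0221
top blue 311 [0.5827 0.2016] 0.0224
top sky 327 [0.5131 0.207 ] 0.0222
top red 303 [ 0.617 -0.033] 0.0218
top yel 197 [ 0.62   -0.2651] 0.0218
scene navy 281 [0.6528 0.1972] 0.0239
scene blue 246 [0.5828 0.2009] 0.0232
scene sky 205 [0.5107 0.2059] 0.0228
scene pale0 349 [ 0.4658 -0.1801] 0.023
scene red 375 [ 0.6147 -0.0342] 0.0234
scene yel 589 [ 0.6195 -0.2659] 0.0229
scene g1 511 [ 0.5221 -0.3265] 0.0225
scene g2 307 [ 0.3669 -0.2419] 0.023
scene g3 343 [ 0.3422 -0.3184] 0.023
```

View pics/scene_s1.png

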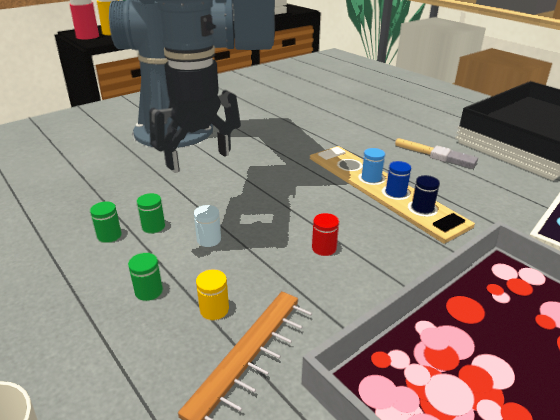

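Three pots are placed and upright: sky (373,165), blue (399,178) and navy (426,193). The gripper is over pale (207,226), so I'll descend.

```bash
python3 -m crank '[[0.085,0.03,0,0,0],[0.085,0.03,0,0,0],[0.085,0.03,0,0,0],[0.085,0.02,0,0,0],[0.085,0.015,0,0,0]]'
python3 -m crank '[[0.085,0.007,0,0,0],[0.06,0,0,0,0],[0.044,0,0,0,0],[0.03,0,0,0,0],[0.03,0,0,0,0]]' 40
python3 -m crank '[[0.03,0,0,0,0],[0.03,0,0,0,0],[0.03,0,0,0,0],[0.03,0,0,0,0]]'
```

```text
t: 23.3
tcp_pos: [0.4664, -0.1772, 0.0202]
tool_rot: [-0.706, -0.001, 0.708, -0.0]
force: [-1.0, 0.4, 1.0]
finger_gap: 0.998
t: 23.8
tcp_pos: [0.4677, -0.1796, 0.0154]
tool_rot: [0.708, -0.0, -0.707, 0.0]
force: [1.7, 2.4, 4.2]
finger_gap: 0.507
t: 24.2
tcp_pos: [0.4677, -0.1796, 0.0154]
tool_rot: [0.708, -0.0, -0.706, 0.0]
force: [0.8, 2.6, 6.1]
finger_gap: 0.504
```

```bash
python3 -m crank '[[0.03,-0.01,0,0,0],[0.03,-0.025,0,0,0],[0.03,-0.03,0,0,0],[0.03,-0.03,0,0,0],[0.03,-0.03,0,0,0]]'
python3 -m crank '[[0.03,-0.01,-0.02,0.002,0],[0.03,0,-0.033,0.002,0],[0.03,0,-0.033,0.002,0],[0.03,0,-0.033,0.002,0],[0.03,0,-0.033,0.002,0]]'
python3 -m crank '[[0.03,0,-0.033,0.002,0],[0.03,0,-0.033,0.002,0],[0.03,0,-0.033,0.002,0],[0.03,0,-0.033,0.002,0],[0.03,0,-0.033,0.003,0]]'
python3 -m crank '[[0.03,0,-0.033,0.003,0],[0.03,0,-0.025,0.002,0],[0.03,0,-0.016,0.002,0],[0.03,0,0,0,0],[0.03,0,0,0,0]]'
```

```text
t: 24.7
tcp_pos: [0.4666, -0.1794, 0.1408]
tool_rot: [-0.707, 0.0, 0.707, 0.0]
force: [0.1, 0.1, -0.9]
finger_gap: 0.502
t: 25.2
tcp_pos: [0.4566, -0.0265, 0.1499]
tool_rot: [0.707, -0.0, -0.707, -0.0]
force: [0.0, 0.1, -1.4]
finger_gap: 0.507
t: 25.7
tcp_pos: [0.4458, 0.1386, 0.1498]
tool_rot: [0.707, -0.0, -0.707, -0.0]
force: [0.9, -0.7, -1.4]
finger_gap: 0.507
t: 26.2
tcp_pos: [0.4388, 0.2113, 0.1496]
tool_rot: [-0.707, -0.0, 0.707, -0.0]
force: [0.2, -1.1, -0.2]
finger_gap: 0.507
```

```bash
python3 -m crank '[[0.03,0.02,0,-0.001,0],[0.03,0.03,0,0,0],[0.03,0.03,0,0,0],[0.03,0.02,0,0,0],[0.03,0.014,0,0,0]]'
python3 -m crank '[[0.03,0.002,0,0,0],[0.03,0.001,0,0,0],[0.03,0,0,0,0]]'
```

```text
t: 26.7
tcp_pos: [0.4398, 0.21, 0.034]
tool_rot: [-0.706, 0.001, 0.708, 0.0]
force: [0.6, -0.1, -2.0]
finger_gap: 0.502
t: 27.0
tcp_pos: [0.4408, 0.2111, 0.0329]
tool_rot: [0.708, -0.0, -0.707, -0.0]
force: [0.5, -0.2, -1.2]
finger_gap: 0.503
```

```bash
python3 -m crank '[[0.03,0.002,0,0,0],[0.03,0.001,0,0,0],[0.03,0.001,0,0,0],[0.03,0.001,0,0,0],[0.03,0,0,0,0]]'
python3 -m crank '[[0.03,0.001,0,0,0],[0.03,0.001,0,0,0],[0.03,0,0,0,0]]'
```

```text
t: 27.5
tcp_pos: [0.4403, 0.2116, 0.0274]
tool_rot: [0.707, -0.0, -0.707, -0.0]
force: [-0.1, 0.7, 0.1]
finger_gap: 0.503
t: 27.8
tcp_pos: [0.4403, 0.2116, 0.0273]
tool_rot: [0.708, 0.0, -0.707, -0.0]
force: [-3.0, -0.9, 18.2]
finger_gap: 0.504
```

Contact made, so I'll release, back off and check.

```bash
python3 -m crank '[[0.05,0,0,0,0],[0.055,0,0,0,0],[0.07,0,0,0,0],[0.08,0,0,0,0],[0.08,0,0,0,0]]'
python3 -m crank '[[0.08,-0.01,0,0,0],[0.08,-0.03,0,0,0],[0.08,-0.04,0,0,0],[0.08,-0.04,0,0,0],[0.08,-0.02,0.03,0,0]]'
python3 -m crank '[[0.08,0,0.04,0,0],[0.08,0,0.04,0,0],[0.08,0,0.04,0,0],[0.08,0,0.04,0,0],[0.08,0,0.04,0,0]]'
python3 -m crank '[[0.08,0,0.04,0,0],[0.08,0,0.03,0,0],[0.08,0,0,0,0],[0.08,0,0,0,0],[0.08,0,0,0,0]]'
python3 look.py f; python3 chk.py f
python3 - <<'E'
import cv2
a=cv2.imread("pics/top_f.png")[100:290,130:330]; cv2.imwrite("pics/f_t.png",cv2.resize(a,None,fx=3,fy=3,interpolation=cv2.INTER_CUBIC))
E
```

```text
t: 28.3
tcp_pos: [0.4401, 0.2115, 0.0251]
tool_rot: [-0.707, 0.0, 0.707, 0.0]
force: [0.1, 0.7, -0.5]
finger_gap: 0.939
t: 28.8
tcp_pos: [0.4421, 0.1834, 0.1691]
tool_rot: [0.71, 0.002, -0.705, 0.001]
force: [0.6, -0.6, 0.2]
finger_gap: 0.937
t: 29.3
tcp_pos: [0.4398, -0.02, 0.166]
tool_rot: [0.707, -0.0, -0.707, 0.0]
force: [0.8, 0.4, 0.3]
finger_gap: 0.94
t: 29.8
tcp_pos: [0.4395, -0.0875, 0.1654]
tool_rot: [-0.707, -0.0, 0.707, 0.0]
force: [-0.4, 0.3, -0.7]
finger_gap: 0.938
[ 0.4397 -0.0872  0.1654] [-0.7  0.2  0.5] 0.9345739091375951
top navy 312 [0.6552 0.1969] 0.0225
top blue 308 [0.5832 0.202 ] 0.0223
top sky 326 [0.5127 0.207 ] 0.0225
top pale 335 [0.4403 0.2109] 0.0223
top red 302 [ 0.6168 -0.0323] 0.0224
top yel 306 [ 0.6187 -0.2656] 0.022
top g1 316 [ 0.5236 -0.3259] 0.0224
top g3 320 [ 0.3428 -0.3166] 0.0219
scene navy 284 [0.6545 0.1967] 0.0231
scene blue 247 [0.5816 0.202 ] 0.0237
scene sky 203 [0.5102 0.2064] 0.0228
scene pale 187 [0.4391 0.2103] 0.0227
scene red 376 [ 0.615  -0.0348] 0.0228
scene yel 592 [ 0.6189 -0.2663] 0.0231
scene g1 513 [ 0.5222 -0.326 ] 0.0222
scene g2 309 [ 0.3666 -0.242 ] 0.0231
scene g3 341 [ 0.3422 -0.3177] 0.0225
```

View pics/scene_f.png

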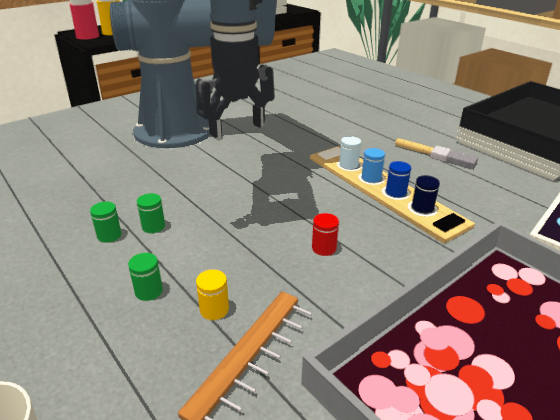

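View pics/f_t.png

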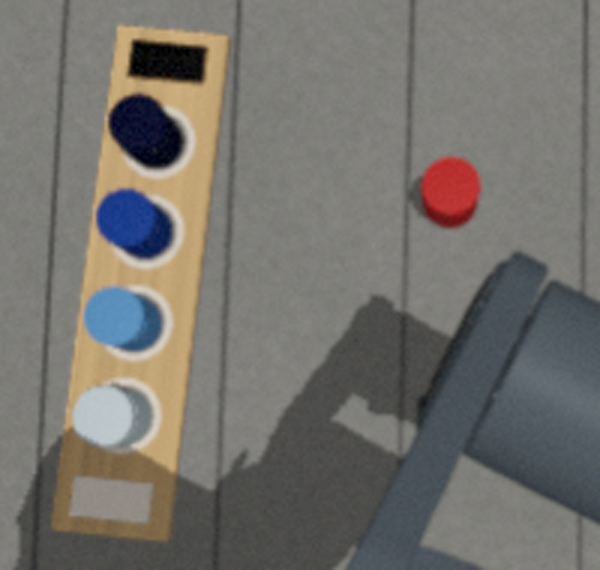

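The row reads navy, blue, sky, pale from the black tile to the white tile. All four are upright and within about 2 mm of the marks, and nothing else has moved. Handing in.

```bash
python3 -c "
from station import manip
print(manip.sign_off())"
```

```text
the job is handed in; nothing more can be done
None
```

The four blue pots are lined up on the board's marks: navy next to the black tile, then mid-blue, sky, and pale next to the white tile. I handed the job in at about 30 s. Each pot was lowered to light contact before release, with at most about 18 N at the wrist.

In the last pictures all four stand upright, and both cameras put them within about 2–3 mm of the mark centres, which is about the calibration error. The two cameras differ from each other by 1–2 mm. The red, yellow and green pots read within about 2 mm of where they started. One green pot was hidden from the top camera at the end, so only the scene camera confirms it. No check failed, but the hand-in gave no verdict.

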